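Hold the gluing jig's flap on its balance point

TASK

The bed of the gluing jig has to be cleaned. Lift the small wooden block off the jig's hinged metal flap and set it down flat on the bench, clear of the jig, without dropping it; then take the flap by its handle bar, swing it steadily up and a little past upright to its balance point, where it would fall neither way, and hold it still there. Finish while still gripping the handle bar, with the flap at its balance point; never let the flap fall to either side, and leave the glue pot, glue bottle and brush where they are.

Things in the scene. Friction and masses are not known exactly. Their poses are not given: they have to be found in the camera images.
- jig: gluing jig fixed to the bench: plywood base 18 mm thick (x -130 to +110, y +-115 mm), wooden bed, hinged metal flap. Origin on the bench below the middle of the hinge line; z up, y along the hinge line. The flap lies on the -x side at the start and swings up and over towards +x, where a wooden stop 82 to 102 mm past the hinge, 78 mm high, catches it. Two steel ears at y = +-100 mm, 78 mm high
- jig_hinge (a point): middle of the hinge axis of the flap, 60 mm above the bench; same axes as the jig
- flap_angle (a joint): flap angle, rad: 0 = level, shut on the bed; 1.57 = upright; 2.8 = fallen back on the stop. Aluminium plate 10 mm thick, 170 mm wide, 12 to 118 mm from the hinge axis, with a 25 mm steel pad under it; 0.6 kg. The pad puts the balance point at 1.76 rad (11 degrees past upright): from less it falls shut, from more it falls back; friction holds it only within about 0.02 rad of balance
- handle (a point): handle fixed to the flap: round steel bar, 14 mm diameter, 120 mm long, parallel to the hinge axis and 180 mm from it, on two rods from the plate's edge at the bar's ends; 55 mm free between bar and plate. Origin at the bar's middle, y along the bar, x towards the hinge. At the start level, 60 mm above the bench. The bar can turn between the fingers that grip it
- offcut: small finger-jointed wooden block, 43 x 120 x 26 mm (x, y, z), 0.06 to 0.13 kg, the only block that lies on the jig: flat on the flap's plate, whose top is 65 mm above the bench. Origin under the block, near its middle (the block reaches from x = -23 to +20 and y = -59 to +61 mm); y along its length, z up
- glue_pot: round tin glue pot, 87 mm across, 79 mm high, on the bench; bystander. Origin under its middle
- glue_bottle: white squeeze bottle with a red nozzle, 62 mm across, 205 mm high, standing on the bench; bystander. Origin under its middle
- glue_brush: flat glue brush, 40 x 199 x 14 mm, lying on the bench to the robot's right; bystander. Origin under its middle, y along its length
- flap: the hinged metal flap with its handle: origin at the middle of the hinge axis; x and z turn with it (the handle lies on its -x side, the pad on its -z side), y along the hinge axis

How it is judged:
On the way, in this order (a step that is already met when the one before it is completed fails the run):
1. the block lies flat on the bench, clear of the jig and let go (height (world z) of offcut below 0.008 m and angle between offcut's own z axis and vertical below 0.1 rad and contact force between offcut and jig below 0.1 N and contact force between offcut and the fingers below 0.1 N and linear speed of offcut below 0.05 m/s), for 0.3 s.
2. the flap is held by its handle bar at its balance point (value of joint flap_angle between 1.68 and 1.84 rad and velocity of joint flap_angle between -0.1 and 0.1 rad/s and contact force between the fingers and flap above 1 N), for 0.5 s.
At the end, for the whole second after the job is handed in: The fingers still grip the handle bar (more than 1 N) and hold the flap still (under 0.1 rad/s) within 0.08 rad of its balance point at 1.76 rad; the block lies flat and at rest on the bench, touching neither jig nor fingers (all of step 2 and height (world z) of offcut below 0.008 m and angle between offcut's own z axis and vertical below 0.1 rad and linear speed of offcut below 0.02 m/s and contact force between offcut and jig below 0.1 N and contact force between offcut and the fingers below 0.1 N); the arm keeps its last pose, push and grip.
It fails at once if the flap is raised before the block lies on the bench (value of joint flap_angle above 0.15 rad and height (world z) of offcut above 0.015 m).
It fails at once if the block is dropped or thrown (contact force between offcut and the fingers below 0.05 N and linear speed of offcut above 0.6 m/s).
It fails at once if the flap falls over to the far side (value of joint flap_angle above 2.2 rad).
It fails at once if the flap falls or is flung (velocity of joint flap_angle below -2.5 rad/s or velocity of joint flap_angle above 2.5 rad/s).
It fails at once if the glue pot, bottle or brush is disturbed (distance of any of glue_pot, glue_bottle, glue_brush from where it was at the start of the episode above 0.03 m).
It also fails if it takes over 58 s, if anything falls off the work surface, if the arm or the gripper's body presses on something with over 40 N, if the wrist force passes 120 N, or if a joint passes its speed limit or range.

ROBOT

A 7-joint arm with a two-finger parallel gripper is mounted at the origin on a cart in front of the work surface, level with it; the furniture and walls round the work are solid. World frame = base frame: x ahead of the robot, y to its left, z up, the work surface at z = 0. Lengths are in m, angles in rad, forces in N, time in s.
With the tool pointing down it reaches from about 0.425 to 0.875 m from the base axis. Payload 4.7 kg.
Tool frame: the origin (TCP) lies midway between the tips of the shut fingers; the grasp point (between the pads) lies 19 mm behind it (ctrl.grip_point_offset is the distance from the TCP to the grasp point, in m); z points along the fingers, y is the line along which they close (so a half turn about z gives the same grasp; the last joint's range is limited). The gripper opens to 87 mm and grips with 3 to 60 N. Pads are 19 mm wide; open, the fingers measure 117 mm over their backs; the gripper's body (75 mm by 190 mm) begins 51 mm behind the grasp point.
Start: joints at [-1.111, 0.321, -0.07, 1.45, 0.023, 1.371, -0.057], TCP at [0.28, 0.586, 0.19] pointing down, gripper open.
Joint ranges: [-2.86, 2.86], [-0.3, 2.09], [-1.38, 1.24], [0.06, 2.45], [-1.56, 4.7], [0.09, 2.05], [-2.69, 2.69]. Speed limits (rad/s): [2.57, 2.57, 3.14, 3.14, 3.14, 3.14, 3.14].

INTERFACE

Orientations are given as a rotation vector (axis times angle).
In Python, from bench import ctrl gives the robot as it stands.
- The arm moves only by the tool move_arm, never from a script. Its argument "increments" is text: rows parted by semicolons, each of 7 numbers parted by spaces: the shift along the world's x, y, z in mm, then the turn, a rotation vector about the world's x, y, z in degrees, then the closure in counts, from 0 (fully open) to 255 (shut). A call has exactly 8 rows; each row shifts and turns the commanded pose from where the row before left it; what a row does not reach is not made up. A row lasts 1/12 s, in which the tool goes at most 41.7 mm and 7.16 degrees, less where a joint would pass 70% of its speed; a pose out of reach is approached as far as the arm can. A call with a gripper value outside its range is refused whole. The fingers move at their own pace and stop on an object; "grip_force" is the grip in N (left out, the last holds). Time passes only in rows, so rows that do not move let the fingers close, or fill a call up. It gives the time, the measured TCP pose, the force, the opening and the grip force at its end, in the units of the state.
- ctrl.get_state(): the state, without advancing time (a new reading comes with each control period).
- ctrl.get_image(name): name is "side" or "top" or "wrist"; returns a dict with "frame" (400x640x3 uint8, red, green, blue), "depth" (400x640 float32, m along the optical axis (not along the pixel's ray), 0 where there is no reading), "fx", "fy", "cx", "cy" (pixels), "k1" (the pictures are not rectified: a ray, as slopes to the right and down, at radius r is drawn at 1 + k1 r^2 times it, then the intrinsics apply), "position" and "orientation" of the camera in the world. Camera axes: x right, y down, z forward; pixel columns grow to the right and rows downward; lengths in m; the calibration is good to about 2 mm. A picture is of the moment at which its call begins.
- ctrl.close_job(): hands the job in; it is judged then, once.
Trained networks look in a picture, given as the dict that the camera call returned (one of the last four; its "shot" number tells which), for a name from the list of things; names that differ only in an ending like _2 or _b are one class to them, and where a whole thing is asked for, a point or a joint stands for the part that bears it (a point fixed in the world has none). Each returns a list of dicts, best first, with "score" (0 to 1); they miss things now and then, are a little off and sometimes report something else, mostly with a low value. They report only what shows in the picture. A call takes as long as a camera call.
- ctrl.find_in(target, picture): "centre" ([x, y, z] in m, in world coordinates, good to about 4 mm: the middle of the surface that is visible of it).
- ctrl.silhouettes(target, picture): "region" (400x640 bool, what is visible of it).
The state is a dict: "time": time; "joint_positions": joint angles; "qd": joint speeds; "joint_torque": joint torques, N m; "position": TCP position; "tool_rot": TCP orientation; "ft_force": force on the tool from outside, world axes, zero at the start; "torque": the same for the moment, N m; "grip_width": opening from 0.0 (shut) to 1.0 (fully open); "grip_force": force on a finger pad.
Only numpy, scipy, OpenCV 4.12 (cv2) and the standard library are available. Lean on these libraries where they do the work, as an engineer would, in place of code of your own. Each camera call takes 0.05 s, during which the arm holds its last target. There are 200 camera calls.

## Working session

There is one attempt and no reset: what is moved stays moved. The work goes in short steps, Python scripts to look and compute and a tool call to move; the robot and the scene stay as the last step left them, time stands still between calls to the robot, and variables do not carry over. Pictures are saved under pics/ and viewed, at most 10 in all, crops included, and the job is handed in when it is done.

Besides the shell and the picture viewer there is one more tool, called after "Call:" as a command line: name --argument value ..., lists and objects as JSON in quotes. move_arm: Moves the arm, as the interface text tells. Its arguments: {"type":"object","properties":{"increments":{"type":"string"},"grip_force":{"type":"number"}},"required":["increments"]}

```bash
mkdir -p pics; ls; python3 - <<'E'
from bench import ctrl
import cv2,numpy as np
s=ctrl.get_state(); print({k:np.round(v,3).tolist() for k,v in s.items()})
for n in ["top","side"]:
    p=ctrl.get_image(n); cv2.imwrite(f"pics/{n}0.png",p["frame"][:,:,::-1])
    print(n,np.round(p["position"],3),np.round(p["orientation"],3),p["fx"],p["k1"])
    for t in ["offcut","handle","jig","glue_pot","glue_bottle","glue_brush","flap"]:
        print(t,[(np.round(d["centre"],3).tolist(),round(d["score"],2)) for d in ctrl.find_in(t,p)[:2]])
E
```

```text
pics
{'time': 0.0, 'joint_positions': [-1.111, 0.322, -0.07, 1.452, 0.023, 1.371, -0.057], 'qd': [-0.001, -0.0, 0.001, -0.0, 0.002, 0.0, -0.001], 'joint_torque': [-0.0, -49.128, -0.404, -31.253, -0.064, 0.044, 0.0], 'position': [0.28, 0.586, 0.189], 'tool_rot': [-0.694, -3.064, 0.003], 'ft_force': [-0.06, 0.479, -0.504], 'torque': [0.007, 0.004, 0.012], 'grip_force': 0.0, 'grip_width': 1.0}
top [ 0.359 -0.011  1.568] [-2.137  2.199 -0.083] 423.6697751920834 -0.09416527614740651
offcut [([0.532, -0.162, 0.089], 0.59), ([0.501, -0.13, 0.062], 0.34)]
handle [([0.502, -0.137, 0.066], 0.97)]
jig [([0.5, -0.088, 0.015], 0.94), ([0.5, -0.133, 0.063], 0.15)]
glue_pot [([0.435, 0.482, 0.077], 0.61)]
glue_bottle [([0.582, 0.426, 0.128], 0.59)]
glue_brush [([0.448, -0.503, 0.012], 0.97)]
flap [([0.501, -0.131, 0.062], 0.6)]
side [ 0.293 -1.352  0.727] [-2.014  0.127 -0.09 ] 433.61951781808153 -0.11522572804423835
offcut [([0.524, -0.178, 0.089], 0.57)]
handle [([0.493, -0.192, 0.064], 0.89)]
jig [([0.483, -0.174, 0.045], 0.66)]
glue_pot [([0.438, 0.46, 0.052], 0.87), ([0.495, -0.191, 0.062], 0.28)]
glue_bottle []
glue_brush [([0.449, -0.52, 0.011], 0.7)]
flap [([0.495, -0.195, 0.066], 0.88)]
```

View pics/top0.png

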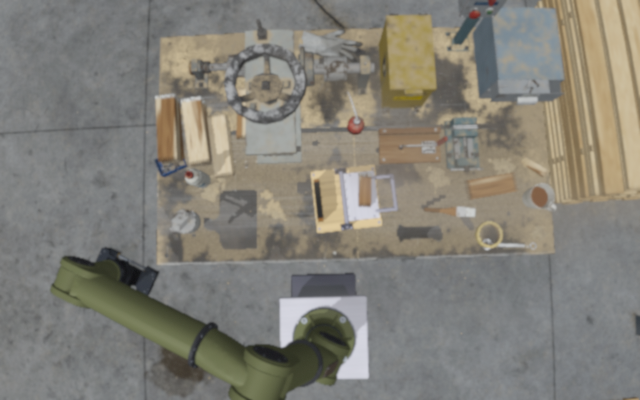

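View pics/side0.png

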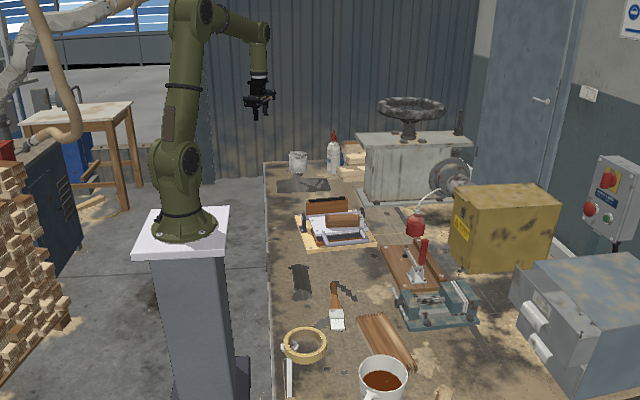

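The top view shows the jig at about px (345,198), with the stop on the left (+y) and the handle bar on the right at about (391,194). The block is at (365,190). So jig x ≈ world +y. The side view agrees, with the brush at (335,310). Next I move over the jig for a wrist view.

Call:
move_arm --increments "9 -31 7 0 0 1 0;9 -31 7 0 0 1 0;9 -31 7 0 0 1 0;9 -31 7 0 0 1 0;9 -31 7 0 0 1 0;9 -31 7 0 0 1 0;9 -31 7 0 0 1 0;9 -31 7 0 0 1 0"

```text
time: 1.47
position: [0.3525, 0.3369, 0.247]
tool_rot: [0.478, 3.105, 0.001]
ft_force: [0.5, 0.7, 0.0]
grip_width: 1.002
grip_force: 0.0
```

Call:
move_arm --increments "9 -31 7 0 0 1 0;9 -31 7 0 0 1 0;9 -31 7 0 0 1 0;9 -31 7 0 0 1 0;9 -31 7 0 0 1 0;9 -31 7 0 0 1 0;9 -31 7 0 0 1 0;9 -31 7 0 0 1 0"

```text
time: 2.13
position: [0.4245, 0.0888, 0.3032]
tool_rot: [0.26, 3.13, 0.001]
ft_force: [1.6, 0.7, 0.2]
grip_width: 1.001
grip_force: 0.0
```

Call:
move_arm --increments "9 -31 7 0 0 1 0;9 -31 7 0 0 1 0;9 -31 7 0 0 1 0;9 -31 7 0 0 1 0;9 -31 7 0 0 1 0;9 -31 7 0 0 1 0;9 -31 7 0 0 1 0;0 0 0 0 0 0 0"

```text
time: 2.8
position: [0.4877, -0.1342, 0.3531]
tool_rot: [0.085, 3.137, -0.006]
ft_force: [-2.1, -0.6, 0.6]
grip_width: 1.004
grip_force: 0.0
```

```bash
cat > h.py <<'E'
from bench import ctrl
import cv2,numpy as np
from scipy.spatial.transform import Rotation as R
def cloud(p):
    v,u=np.mgrid[:400,:640].astype(float)
    K=np.array([[p["fx"],0,p["cx"]],[0,p["fy"],p["cy"]],[0,0,1]])
    xy=cv2.undistortPoints(np.stack([u.ravel(),v.ravel()],1)[:,None],K,np.array([p["k1"],0,0,0,0.]))[:,0]
    d=p["depth"].ravel()
    P=np.c_[xy*d[:,None],d]
    o=np.array(p["orientation"]); 
    W=R.from_rotvec(o).apply(P)+p["position"]
    W[d==0]=np.nan
    return W.reshape(400,640,3)
def rect(pts):
    (c,s,a)=cv2.minAreaRect((pts[:,:2]*1000).astype(np.float32)); return np.round(c,1),np.round(s,1),round(a,1)
E
python3 - <<'E'
from h import *
s=ctrl.get_state(); print(s["position"],s["tool_rot"],R.from_rotvec(s["tool_rot"]).as_matrix().round(3))
p=ctrl.get_image("wrist"); cv2.imwrite("pics/w0.png",p["frame"][:,:,::-1]); W=cloud(p); np.save("w0.npy",W)
print(p["position"])
for t in ["offcut","handle","flap","jig"]:
    for d in ctrl.silhouettes(t,p)[:2]:
        q=W[d["region"]]; q=q[~np.isnan(q[:,0])]
        print(t,round(d["score"],2),len(q),np.median(q,0).round(3),rect(q), np.percentile(q[:,2],[5,50,95]).round(3))
        if t=="offcut":
            z=np.percentile(q[:,2],70); q=q[abs(q[:,2]-z)<.006]; print("top",rect(q),z)
p=ctrl.get_image("top"); np.save("t0.npy",cloud(p)); 
E
```

```text
[ 0.48770746 -0.13422218  0.35312791] [ 0.08474923  3.13707726 -0.0057928 ] [[-0.999  0.054  0.003]
 [ 0.054  0.999 -0.004]
 [-0.003 -0.004 -1.   ]]
[ 0.40678302 -0.1287648   0.546724  ]
offcut 0.76 2474 [ 0.527 -0.16   0.09 ] (array([ 546.9, -160.2]), array([ 44. , 149.4]), 87.2) [0.081 0.09  0.092]
top (array([ 532.2, -160. ]), array([ 43.5, 120.2]), 87.8) 0.09087873344283501
handle 0.89 8982 [ 0.495 -0.135  0.065] (array([ 518. , -183.5]), array([190.6, 218.7]), 4.6) [0.062 0.065 0.067]
flap 0.66 8823 [ 0.496 -0.134  0.065] (array([ 522. , -182.7]), array([197.2, 218.6]), 5.0) [0.063 0.065 0.067]
jig 0.86 21542 [ 0.487 -0.09   0.062] (array([ 523.2, -125.3]), array([255.6, 335.4]), 4.2) [0.016 0.062 0.077]
jig 0.54 8921 [ 0.496 -0.134  0.065] (array([ 521.5, -183. ]), array([197.3, 218. ]), 4.7) [0.063 0.065 0.067]
```

View pics/w0.png

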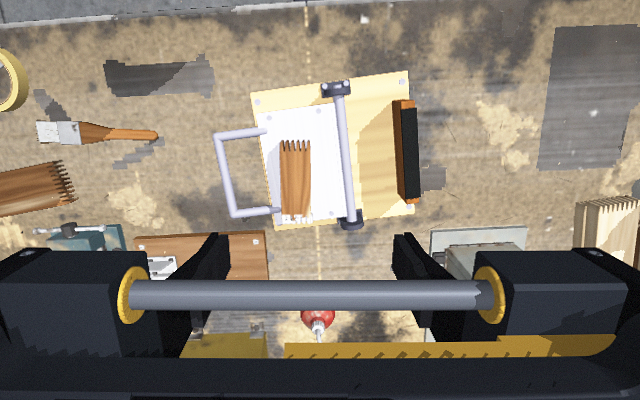

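The wrist view shows the block at px (296,180) on the flap and the bar at px (225,175). The stop is at (405,150). There is clear bench to the right, around (480,150). Next I work out the jig's yaw, hinge and bar, and check the set-down spot.

```bash
python3 - <<'E'
from h import *
W=np.load("w0.npy")
def line(u0,u1,v0,v1,zlo,zhi):
    q=W[v0:v1,u0:u1].reshape(-1,3); q=q[(q[:,2]>zlo)&(q[:,2]<zhi)]
    d=cv2.fitLine((q[:,:2]).astype(np.float32),cv2.DIST_HUBER,0,.001,.001).ravel()
    print(len(q),q.mean(0).round(4),np.degrees(np.arctan2(d[1],d[0])).round(2),"ext",q.min(0).round(3),q.max(0).round(3))
line(205,240,145,200,.045,.08)   # bar
line(330,360,100,208,.06,.09)  # hinge tube
line(390,425,98,210,.07,.09)  # stop top
# plate: edges
q=W[95:235,255:345].reshape(-1,3); q=q[(q[:,2]>.06)&(q[:,2]<.07)]; print("plate",rect(q))
# block
q=W[130:235,270:320].reshape(-1,3); q=q[(q[:,2]>.086)&(q[:,2]<.096)]; print("block",rect(q))
for f in ["w0.npy","t0.npy"]:
    A=np.load(f).reshape(-1,3)
    for x in np.arange(.40,.66,.04):
        print(round(x,2),[ (round(float(np.nanmax(m[:,2])),3) if len(m:=A[(abs(A[:,0]-x)<.02)&(abs(A[:,1]-y)<.02)]) else None) for y in np.arange(.04,.33,.04)])
E
```

```text
531 [ 0.5159 -0.2651  0.0649] 5.75 ext [ 0.475 -0.275  0.057] [ 0.558 -0.256  0.069]
2139 [ 0.506  -0.0941  0.0651] 1.24 ext [ 0.422 -0.111  0.06 ] [ 0.58  -0.074  0.07 ]
1625 [0.4978 0.0046 0.0768] 4.55 ext [ 0.427 -0.011  0.07 ] [0.576 0.021 0.08 ]
plate (array([ 512.5, -156.3]), array([137. , 197.1]), 88.6)
block (array([ 532.4, -160. ]), array([ 43.7, 120.6]), 87.6)
0.4 [0.005, 0.005, 0.005, 0.005, 0.006, 0.006, 0.002, 0.002]
0.44 [0.005, 0.006, 0.009, 0.011, 0.007, 0.006, 0.002, 0.002]
0.48 [0.004, 0.006, 0.011, 0.012, 0.01, 0.026, 0.002, 0.003]
0.52 [0.004, 0.005, 0.006, 0.009, 0.011, 0.027, 0.002, 0.003]
0.56 [0.078, 0.005, 0.006, 0.007, 0.011, 0.007, 0.007, 0.007]
0.6 [0.02, 0.006, 0.006, 0.007, 0.006, 0.006, 0.005, 0.053]
0.64 [0.005, 0.015, 0.016, 0.015, 0.015, 0.015, 0.005, 0.054]
0.4 [0.011, 0.012, 0.014, 0.009, 0.01, 0.01, 0.007, 0.009]
0.44 [0.011, 0.014, 0.013, 0.018, 0.013, 0.013, 0.01, 0.012]
0.48 [0.024, 0.011, 0.014, 0.019, 0.016, 0.024, 0.009, 0.009]
0.52 [0.025, 0.012, 0.013, 0.015, 0.015, 0.015, 0.008, 0.01]
0.56 [0.026, 0.012, 0.013, 0.016, 0.013, 0.012, 0.013, 0.01]
0.6 [0.025, 0.011, 0.011, 0.014, 0.012, 0.013, 0.011, 0.056]
0.64 [0.012, 0.252, 0.252, 0.253, 0.253, 0.252, 0.011, 0.06]
```

Call:
move_arm --increments "6 -4 -22 0 0 0 65;6 -4 -22 0 0 0 65;6 -4 -22 0 0 0 65;6 -4 -22 0 0 0 65;7 -4 -22 0 0 0 65;7 -4 -22 0 0 0 65;7 -2 -22 0 0 0.7 65;0 0 0 0 0 0 65" --grip_force 20

```text
time: 3.77
position: [0.5303, -0.1506, 0.193]
tool_rot: [-0.047, -3.134, -0.001]
ft_force: [-0.4, 0.2, -1.1]
grip_width: 0.748
grip_force: 0.0
```

```bash
python3 - <<'E'
from h import *
p=ctrl.get_image("wrist"); W=cloud(p); cv2.imwrite("pics/w1.png",p["frame"][:,:,::-1])
s=ctrl.get_state(); print(s["position"],s["tool_rot"],s["grip_width"])
for d in ctrl.silhouettes("offcut",p)[:1]:
    q=W[d["region"]]; q=q[(q[:,2]>.086)&(q[:,2]<.097)]; print(d["score"],rect(q),np.median(q[:,2]))
E
```

```text
[ 0.53082842 -0.15090461  0.19533176] [-4.82634056e-02 -3.13605395e+00 -5.25600329e-04] 0.7471259081470968
0.88 (array([ 532.5, -160. ]), array([ 44.4, 120.4]), 88.3) 0.09052083497216373
```

Call:
move_arm --increments "1 -5 -20 0 0 0 65;1 -4 -20 0 0 0 65;0 0 -20 0 0 0 65;0 0 -20 0 0 0 65;0 0 -20 0 0 0 65;0 0 -14 0 0 0 65;0 0 -9 0 0 0 65;0 0 0 0 0 0 65"

```text
time: 4.53
position: [0.5339, -0.1606, 0.0742]
tool_rot: [-0.049, -3.14, -0.001]
ft_force: [-1.5, 0.1, 0.1]
grip_width: 0.746
grip_force: 0.0
```

Call:
move_arm --increments "0 0 0 0 0 0 65;0 0 0 0 0 0 200;0 0 0 0 0 0 200;0 0 0 0 0 0 200;0 0 0 0 0 0 200;0 0 0 0 0 0 200;0 0 0 0 0 0 200;0 0 0 0 0 0 200"

```text
time: 5.2
position: [0.5343, -0.1615, 0.0746]
tool_rot: [0.051, 3.141, 0.0]
ft_force: [-0.4, 0.3, 0.7]
grip_width: 0.301
grip_force: 0.0
```

```bash
python3 - <<'E'
from h import *
s=ctrl.get_state(); print(s["grip_width"],s["grip_force"],s["position"])
p=ctrl.get_image("wrist"); cv2.imwrite("pics/w2.png",p["frame"][:,:,::-1])
p=ctrl.get_image("side"); c=p["frame"][170:280,270:410,::-1]; cv2.imwrite("pics/s2.png",cv2.resize(c,None,fx=5,fy=5,interpolation=2))
E
```

```text
0.30072373952180137 0.0 [ 0.53432682 -0.16152565  0.07455535]
```

View pics/w2.png

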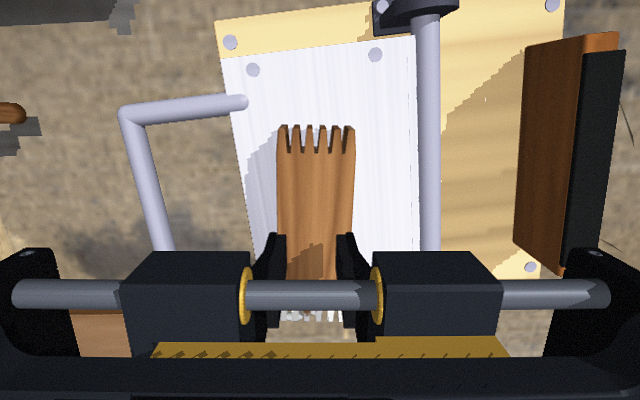

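The fingers straddle the block at px (315,270) and don't seem to have finished closing, so I'll close further.

Call:
move_arm --increments "0 0 0 0 0 0 255;0 0 0 0 0 0 255;0 0 0 0 0 0 255;0 0 0 0 0 0 255;0 0 0 0 0 0 255;0 0 0 0 0 0 255;0 0 0 0 0 0 255;0 0 0 0 0 0 255" --grip_force 25

```text
time: 5.97
position: [0.5343, -0.1615, 0.0745]
tool_rot: [-0.05, -3.141, -0.0]
ft_force: [-0.3, -0.2, -0.3]
grip_width: 0.006
grip_force: 0.0
```

```bash
python3 - <<'E'
from h import *
p=ctrl.get_image("wrist"); cv2.imwrite("pics/w3.png",p["frame"][:,:,::-1]); W=cloud(p)
for d in ctrl.silhouettes("offcut",p)[:2]:
    q=W[d["region"]];print(d["score"],rect(q[~np.isnan(q[:,0])]),np.nanpercentile(q[:,2],[10,50,90]))
p=ctrl.get_image("side"); c=p["frame"][170:280,270:410,::-1]; cv2.imwrite("pics/s3.png",cv2.resize(c,None,fx=5,fy=5,interpolation=2))
E
```

```text
0.57 (array([ 507.8, -158.4]), array([50.4, 71. ]), 88.3) [0.08923135 0.09049012 0.09132053]
```

View pics/w3.png

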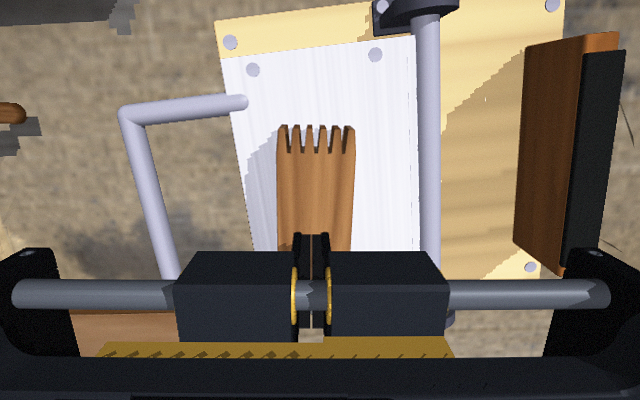

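View pics/s3.png

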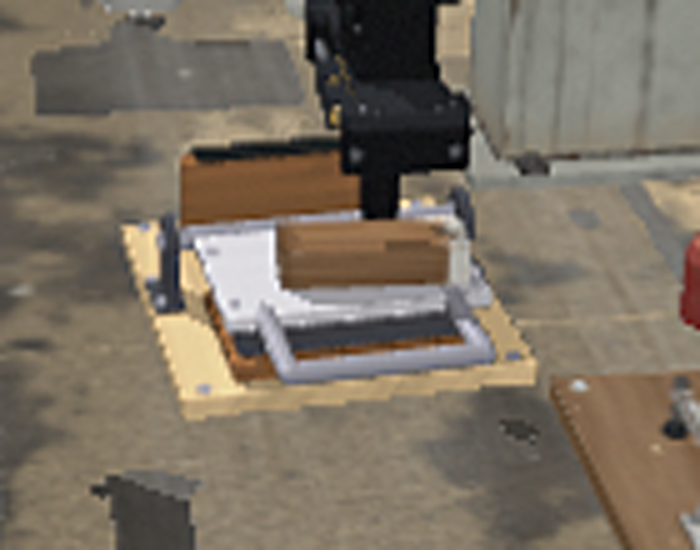

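```bash
python3 - <<'E'
from h import *
s=ctrl.get_state(); print(s["position"],s["joint_positions"])
p=ctrl.get_image("side"); W=cloud(p)
# finger column at full-res: u=270+385/5=347, v=170+y/5
for v in range(196,222,2):
    print(v,[tuple(W[v,u].round(3)) for u in (344,347,350)])
p=ctrl.get_image("wrist"); W=cloud(p); print(p["position"])
for v in range(230,262,6): print(v,[tuple(W[v,u].round(3)) for u in (303,312,320)])
E
```

```text
[ 0.53427155 -0.16151416  0.07447811] [-0.39994333  0.25915119  0.74061646  1.84617317 -0.19437953  1.10983743
  1.94978629]
196 [(np.float64(0.51), np.float64(-0.255), np.float64(0.208)), (np.float64(0.518), np.float64(-0.256), np.float64(0.208)), (np.float64(0.528), np.float64(-0.253), np.float64(0.206))]
198 [(np.float64(0.512), np.float64(-0.244), np.float64(0.196)), (np.float64(0.52), np.float64(-0.249), np.float64(0.198)), (np.float64(0.53), np.float64(-0.245), np.float64(0.196))]
200 [(np.float64(0.512), np.float64(-0.247), np.float64(0.191)), (np.float64(0.519), np.float64(-0.253), np.float64(0.194)), (np.float64(0.529), np.float64(-0.247), np.float64(0.19))]
202 [(np.float64(0.512), np.float64(-0.245), np.float64(0.184)), (np.float64(0.52), np.float64(-0.25), np.float64(0.186)), (np.float64(0.529), np.float64(-0.251), np.float64(0.186))]
204 [(np.float64(0.513), np.float64(-0.244), np.float64(0.177)), (np.float64(0.521), np.float64(-0.248), np.float64(0.179)), (np.float64(0.529), np.float64(-0.251), np.float64(0.18))]
206 [(np.float64(0.528), np.float64(-0.168), np.float64(0
[... 1851 characters left out ...]
0.165), np.float64(0.115)), (np.float64(0.525), np.float64(-0.16), np.float64(0.116)), (np.float64(0.526), np.float64(-0.156), np.float64(0.115))]
248 [(np.float64(0.526), np.float64(-0.165), np.float64(0.122)), (np.float64(0.525), np.float64(-0.16), np.float64(0.124)), (np.float64(0.526), np.float64(-0.157), np.float64(0.123))]
254 [(np.float64(0.526), np.float64(-0.165), np.float64(0.128)), (np.float64(0.526), np.float64(-0.161), np.float64(0.129)), (np.float64(0.527), np.float64(-0.157), np.float64(0.127))]
260 [(np.float64(0.526), np.float64(-0.165), np.float64(0.133)), (np.float64(0.527), np.float64(-0.161), np.float64(0.132)), (np.float64(0.526), np.float64(-0.157), np.float64(0.135))]
```

Both cameras put the real fingertips at z ≈ 0.107 while the state reads 0.0745. So the tool is about 32 mm shorter than reported and the fingers closed above the block. I'll reopen and go 36 mm lower while watching the force.

Call:
move_arm --increments "0 0 0 0 0 0 65;0 0 0 0 0 0 65;0 0 0 0 0 0 65;0 0 0 0 0 0 65;0 0 0 0 0 0 65;0 0 0 0 0 0 65;0 0 0 0 0 0 65;0 0 0 0 0 0 65"

```text
time: 6.88
position: [0.5343, -0.1615, 0.0745]
tool_rot: [0.051, 3.141, 0.0]
ft_force: [-1.1, 0.2, -1.0]
grip_width: 0.527
grip_force: 0.0
```

```bash
python3 - <<'E'
from h import *
print(ctrl.grip_point_offset, ctrl.get_state()["grip_width"], [a for a in dir(ctrl) if a[0]!="_"])
E
```

```text
0.0187 0.5274211667152728 ['MotionError', 'close_job', 'find_in', 'get_image', 'get_state', 'grip_point_offset', 'silhouettes']
```

Call:
move_arm --increments "0 0 0 0 0 0 65;0 0 -6 0 0 0 65;0 0 -6 0 0 0 65;0 0 -6 0 0 0 65;0 0 -6 0 0 0 65;0 0 -5 0 0 0 65;0 0 0 0 0 0 65;0 0 0 0 0 0 65"

```text
time: 7.55
position: [0.5339, -0.1615, 0.045]
tool_rot: [-0.051, -3.14, 0.0]
ft_force: [0.7, 0.5, 0.2]
grip_width: 0.743
grip_force: 0.0
```

Call:
move_arm --increments "0 0 -3 0 0 0 65;0 0 -3 0 0 0 65;0 0 0 0 0 0 65;0 0 0 0 0 0 200;0 0 0 0 0 0 200;0 0 0 0 0 0 200;0 0 0 0 0 0 200;0 0 0 0 0 0 200"

```text
time: 8.22
position: [0.5344, -0.1614, 0.0397]
tool_rot: [0.05, 3.141, 0.0]
ft_force: [-0.0, 0.3, 0.7]
grip_width: 0.492
grip_force: 24.9
```

Call:
move_arm --increments "0 0 0 0 0 0 200;0 0 0 0 0 0 200;0 0 0 0 0 0 200;0 0 0 0 0 0 200;0 0 0 0 0 0 200;0 0 0 0 0 0 200;0 0 0 0 0 0 200;0 0 0 0 0 0 200"

```text
time: 8.88
position: [0.5344, -0.1614, 0.0396]
tool_rot: [0.05, 3.141, 0.0]
ft_force: [-0.2, 1.2, 3.3]
grip_width: 0.49
grip_force: 24.9
```

Call:
move_arm --increments "0 0 3 0 0 0 200;0 0 6 0 0 0 200;0 0 12 0 0 0 200;0 0 15 0 0 0 200;0 0 15 0 0 0 200;0 0 15 0 0 0 200;0 0 10 0 0 0 200;0 0 5 0 0 0 200"

```text
time: 9.55
position: [0.5353, -0.162, 0.1227]
tool_rot: [0.051, 3.138, -0.0]
ft_force: [0.1, -1.2, -0.5]
grip_width: 0.493
grip_force: 24.9
```

Call:
move_arm --increments "-1 10 4 0 0 0 200;-2 20 0 0 0 0 200;-3 28 0 0 0 0 200;-3 30 0 0 0 0 200;-3 30 0 0 0 0 200;-3 30 0 0 0 0 200;-3 30 0 0 0 0 200;-3 28 0 0 0 0 200"

```text
time: 10.22
position: [0.5126, 0.0462, 0.1244]
tool_rot: [-0.05, -3.141, -0.001]
ft_force: [0.0, -0.1, -0.9]
grip_width: 0.494
grip_force: 24.9
```

Call:
move_arm --increments "-3 28 0 0 0 0 200;-3 26 0 0 0 0 200;-3 22 0 0 0 0 200;-2 14 0 0 0 0 200;0 6 0 0 0 0 200;0 0 0 0 0 0 200;0 0 0 0 0 0 200;0 0 0 0 0 0 200"

```text
time: 10.88
position: [0.5026, 0.1387, 0.1244]
tool_rot: [0.054, 3.141, -0.001]
ft_force: [-0.3, 0.5, -1.0]
grip_width: 0.493
grip_force: 24.9
```

```bash
python3 - <<'E'
from h import *
p=ctrl.get_image("side"); W=cloud(p); cv2.imwrite("pics/s4.png",cv2.resize(p["frame"][120:280,230:430,::-1],None,fx=3.5,fy=3.5,interpolation=2))
s=ctrl.get_state(); print(s["position"],s["grip_width"],s["ft_force"])
for d in ctrl.silhouettes("offcut",p)[:1]:
    q=W[d["region"]];print(d["score"],np.nanmedian(q,0),np.nanpercentile(q,[2,98],axis=0))
E
```

```text
[0.50263881 0.1387055  0.12449926] 0.49307555786864 [-0.4616055  -1.21322709 -1.33998045]
0.74 [0.48998505 0.12017304 0.17036232] [[0.43979812 0.1101228  0.15223604]
 [0.55566836 0.15673513 0.17830957]]
```

View pics/s4.png

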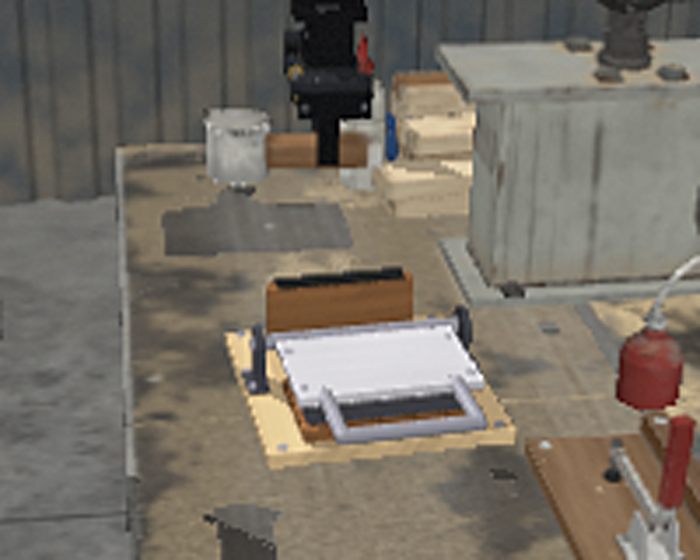

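The block is held level at px (315,150) in the crop, its bottom at about z = 0.150, over clear bench. I lower it now.

Call:
move_arm --increments "0 0 -10 0 0 0 200;0 0 -20 0 0 0 200;0 0 -25 0 0 0 200;0 0 -25 0 0 0 200;0 0 -25 0 0 0 200;0 0 -20 0 0 0 200;0 0 -10 0 0 0 200;0 0 -5 0 0 0 200"

```text
time: 11.65
position: [0.5009, 0.1393, -0.0175]
tool_rot: [-0.052, -3.138, 0.003]
ft_force: [-0.3, 1.0, -0.8]
grip_width: 0.491
grip_force: 24.9
```

Call:
move_arm --increments "0 0 0 0 0 0 200;0 0 -2 0 0 0 200;0 0 -2 0 0 0 200;0 0 -1 0 0 0 200;0 0 -1 0 0 0 200;0 0 -1 0 0 0 200;0 0 0 0 0 0 200;0 0 0 0 0 0 200"

```text
time: 12.32
position: [0.5023, 0.1406, -0.0224]
tool_rot: [0.05, 3.141, 0.0]
ft_force: [-0.7, -0.3, -1.4]
grip_width: 0.496
grip_force: 24.9
```

Call:
move_arm --increments "0 0 -1 0 0 0 200;0 0 0 0 0 0 200;0 0 -1 0 0 0 200;0 0 0 0 0 0 200;0 0 -1 0 0 0 200;0 0 0 0 0 0 200;0 0 0 0 0 0 200;0 0 0 0 0 0 200"

```text
time: 12.98
position: [0.5024, 0.1405, -0.0254]
tool_rot: [0.051, 3.141, 0.0]
ft_force: [-0.3, 0.1, 1.1]
grip_width: 0.494
grip_force: 24.9
```

Call:
move_arm --increments "0 0 -1 0 0 0 200;0 0 0 0 0 0 200;0 0 -1 0 0 0 200;0 0 0 0 0 0 200;0 0 0 0 0 0 200;0 0 0 0 0 0 200;0 0 0 0 0 0 200;0 0 0 0 0 0 200"

```text
time: 13.65
position: [0.5024, 0.1405, -0.0254]
tool_rot: [-0.051, -3.14, -0.002]
ft_force: [-6.9, -2.1, 19.2]
grip_width: 0.491
grip_force: 25.0
```

Contact. I ease off 1 mm and release.

Call:
move_arm --increments "0 0 1 0 0 0 200;0 0 0.5 0 0 0 200;0 0 0 0 0 0 90;0 0 0 0 0 0 80;0 0 0 0 0 0 65;0 0 0 0 0 0 65;0 0 0 0 0 0 65;0 0 0 0 0 0 65"

```text
time: 14.32
position: [0.5022, 0.1404, -0.0262]
tool_rot: [-0.05, -3.141, 0.0]
ft_force: [0.4, 0.3, -0.1]
grip_width: 0.734
grip_force: 0.0
```

Call:
move_arm --increments "0 0 5 0 0 0 65;0 0 15 0 0 0 65;0 0 25 0 0 0 65;0 0 30 0 0 0 65;0 0 35 0 0 0 65;0 0 35 0 0 0 65;0 0 30 0 0 0 65;0 -10 20 0 0 0 65"

```text
time: 14.98
position: [0.5034, 0.1328, 0.1728]
tool_rot: [0.046, 3.137, 0.005]
ft_force: [-0.2, 1.0, -0.2]
grip_width: 0.748
grip_force: 0.0
```

```bash
python3 - <<'E'
from h import *
s=ctrl.get_state(); print(s["position"],s["grip_width"],s["time"])
for n in ["wrist","side"]:
    p=ctrl.get_image(n); W=cloud(p)
    for d in ctrl.silhouettes("offcut",p)[:1]:
        q=W[d["region"]];q=q[~np.isnan(q[:,0])];print(n,d["score"],np.nanmedian(q,0),np.nanpercentile(q,[2,98],axis=0),rect(q))
E
```

```text
[0.5034266  0.13279653 0.17283293] 0.7477771579587269 14.9833
wrist 0.88 [0.49694951 0.14008332 0.02546434] [[0.44374833 0.11901729 0.0082858 ]
 [0.55788745 0.16138434 0.02697234]] (array([505.6, 140.9]), array([ 46., 130.]), 87.6)
side 0.65 [0.49033252 0.14459224 0.02692434] [[0.44476491 0.12757145 0.02426473]
 [0.54944409 0.15775133 0.02983671]] (array([497.5, 147. ]), array([111.4,  31.6]), 6.2)
```

The block lies flat at (0.50, 0.14) with its top at z ≈ 0.026. Now to the bar.

Call:
move_arm --increments "1 -20 2 0 0 1 130;1 -30 0 0 0 1 130;1 -35 0 0 0 1 130;1 -35 0 0 0 1 130;1 -35 0 0 0 1 130;1 -35 0 0 0 1 130;1 -35 0 0 0 1 130;1 -35 0 0 0 0 130"

```text
time: 15.85
position: [0.5091, -0.1304, 0.1694]
tool_rot: [0.143, -3.136, -0.001]
ft_force: [0.4, 0.4, -0.3]
grip_width: 0.491
grip_force: 0.0
```

Call:
move_arm --increments "1 -35 0 0 0 0 130;1 -35 0 0 0 0 130;1 -30 0 0 0 0 130;1 -20 0 0 0 0 130;0 -10 0 0 0 0 130;0 0 0 0 0 0 130;0 0 0 0 0 0 130;0 0 0 0 0 0 130"

```text
time: 16.52
position: [0.5146, -0.2571, 0.1702]
tool_rot: [0.145, -3.137, -0.003]
ft_force: [-0.6, 0.2, 0.4]
grip_width: 0.488
grip_force: 0.0
```

```bash
python3 - <<'E'
from h import *
s=ctrl.get_state(); M=R.from_rotvec(s["tool_rot"]).as_matrix();print(s["position"],s["grip_width"],np.degrees(np.arctan2(M[1,1],M[0,1])))
p=ctrl.get_image("wrist"); W=cloud(p); cv2.imwrite("pics/w5.png",p["frame"][:,:,::-1])
A=W.reshape(-1,3)
q=A[(A[:,2]>.05)&(A[:,2]<.075)&(A[:,1]<-.235)&(A[:,1]>-.30)&(A[:,0]>.43)&(A[:,0]<.6)]
print(len(q),rect(q)); 
for x in np.arange(.44,.6,.02):
    m=q[abs(q[:,0]-x)<.01]
    if len(m): print(round(x,2),len(m),m[:,1].min().round(4),m[:,1].max().round(4),m[:,2].max().round(3))
E
```

```text
[ 0.51456488 -0.25710779  0.17022552] 0.48776029443421093 95.3018020926557
2795 (array([ 522.4, -251.6]), array([133.1,  42.2]), 3.9)
0.46 740 -0.2769 -0.235 0.069
0.48 342 -0.2761 -0.2601 0.068
0.5 321 -0.2746 -0.2601 0.068
0.52 309 -0.273 -0.2584 0.068
0.54 301 -0.2715 -0.2565 0.068
0.56 274 -0.27 -0.2558 0.068
0.58 508 -0.2685 -0.2351 0.068
```

View pics/w5.png

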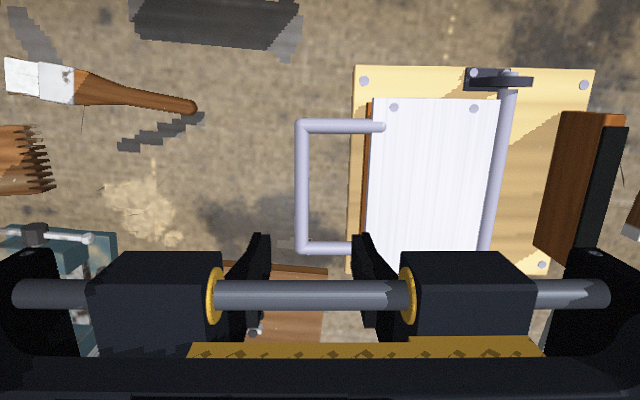

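The bar shows at px (302,190), centred at (0.522, -0.2655), with yaw about 4.4°. I descend onto it.

Call:
move_arm --increments "4 -5 -15 0 0 -0.5 130;4 -4 -25 0 0 -0.4 130;0 0 -25 0 0 0 130;0 0 -25 0 0 0 130;0 0 -25 0 0 0 130;0 0 -18 0 0 0 130;0 0 -8 0 0 0 130;0 0 0 0 0 0 130"

```text
time: 17.23
position: [0.5214, -0.2662, 0.0281]
tool_rot: [0.12, -3.136, -0.003]
ft_force: [-0.6, 0.5, -0.1]
grip_width: 0.491
grip_force: 0.0
```

Call:
move_arm --increments "0 0 -8 0 0 0 130;0 0 -8 0 0 0 130;0 0 -4 0 0 0 130;0 0 0 0 0 0 130;0 0 0 0 0 0 130;0 0 0 0 0 0 230;0 0 0 0 0 0 230;0 0 0 0 0 0 230" --grip_force 20

```text
time: 17.9
position: [0.5226, -0.2687, 0.0104]
tool_rot: [-0.117, 3.139, -0.0]
ft_force: [0.6, -0.3, 0.0]
grip_width: 0.343
grip_force: 0.0
```

Call:
move_arm --increments "0 0 0 0 0 0 255;0 0 0 0 0 0 255;0 0 0 0 0 0 255;0 0 0 0 0 0 255;0 0 0 0 0 0 255;0 0 0 0 0 0 255;0 0 0 0 0 0 255;0 0 0 0 0 0 255"

```text
time: 18.57
position: [0.5221, -0.2652, 0.01]
tool_rot: [0.119, -3.138, -0.008]
ft_force: [-3.4, 5.9, 5.8]
grip_width: 0.152
grip_force: 20.0
```

```bash
python3 - <<'E'
import numpy as np
t=np.linspace(0,1,49); th=1.76*(t+ -np.sin(2*np.pi*t)/(2*np.pi)*0.6)
P=np.c_[-.077*180*(1-np.cos(th)),.997*180*(1-np.cos(th)),180*np.sin(th)]
D=np.diff(np.round(P,0),axis=0)
for i in range(6): print(";".join("%d %d %d 0 0 0 255"%tuple(r) for r in D[8*i:8*i+8]),"  th",th[8*i+8].round(3),P[8*i+8].round(0))
E
```

```text
0 0 3 0 0 0 255;0 0 2 0 0 0 255;0 0 3 0 0 0 255;0 0 3 0 0 0 255;0 1 4 0 0 0 255;0 0 3 0 0 0 255;0 0 4 0 0 0 255;0 1 5 0 0 0 255   th 0.148 [-0.  2. 27.]
0 1 4 0 0 0 255;0 1 6 0 0 0 255;0 1 5 0 0 0 255;-1 2 6 0 0 0 255;0 2 7 0 0 0 255;0 2 7 0 0 0 255;0 3 7 0 0 0 255;0 3 8 0 0 0 255   th 0.441 [-1. 17. 77.]
-1 4 8 0 0 0 255;0 5 8 0 0 0 255;0 5 8 0 0 0 255;-1 6 8 0 0 0 255;0 6 8 0 0 0 255;-1 7 7 0 0 0 255;0 7 8 0 0 0 255;-1 8 7 0 0 0 255   th 0.88 [ -5.  65. 139.]
-1 8 6 0 0 0 255;0 9 6 0 0 0 255;-1 9 6 0 0 0 255;-1 9 4 0 0 0 255;0 9 4 0 0 0 255;-1 9 4 0 0 0 255;-1 8 3 0 0 0 255;0 9 2 0 0 0 255   th 1.319 [-10. 135. 174.]
-1 8 2 0 0 0 255;-1 8 2 0 0 0 255;0 7 1 0 0 0 255;-1 7 0 0 0 0 255;0 6 1 0 0 0 255;-1 6 0 0 0 0 255;0 5 0 0 0 0 255;0 5 0 0 0 0 255   th 1.612 [-14. 187. 180.]
-1 4 0 0 0 0 255;0 4 -1 0 0 0 255;0 4 0 0 0 0 255;-1 3 0 0 0 0 255;0 3 -1 0 0 0 255;0 3 0 0 0 0 255;0 3 -1 0 0 0 255;0 2 0 0 0 0 255   th 1.76 [-16. 213. 177.]
```

Call:
move_arm --increments "0 1 3 0 0 0 255;0 1 2 0 0 0 255;0 1 3 0 0 0 255;0 0 3 0 0 0 255;0 1 4 0 0 0 255;0 0 3 0 0 0 255;0 0 4 0 0 0 255;0 1 5 0 0 0 255" --grip_force 25

```text
time: 19.23
position: [0.522, -0.2635, 0.0371]
tool_rot: [0.116, -3.139, -0.0]
ft_force: [0.4, 2.1, -4.8]
grip_width: 0.155
grip_force: 25.0
```

Call:
move_arm --increments "0 1 4 0 0 0 255;0 1 6 0 0 0 255;0 1 5 0 0 0 255;-1 2 6 0 0 0 255;0 2 7 0 0 0 255;0 2 7 0 0 0 255;0 3 7 0 0 0 255;0 3 8 0 0 0 255"

```text
time: 19.9
position: [0.5209, -0.2491, 0.0878]
tool_rot: [0.116, -3.139, 0.001]
ft_force: [0.5, -1.2, -2.7]
grip_width: 0.15
grip_force: 25.0
```

Tracking well with low forces. I continue.

Call:
move_arm --increments "-1 4 8 0 0 0 255;0 5 8 0 0 0 255;0 5 8 0 0 0 255;-1 6 8 0 0 0 255;0 6 8 0 0 0 255;-1 7 7 0 0 0 255;0 7 8 0 0 0 255;-1 8 7 0 0 0 255"

```text
time: 20.57
position: [0.5173, -0.2037, 0.1514]
tool_rot: [-0.113, 3.138, -0.007]
ft_force: [-0.4, -7.8, 3.8]
grip_width: 0.152
grip_force: 25.0
```

Call:
move_arm --increments "-1 8 6 0 0 0 255;0 9 6 0 0 0 255;-1 9 6 0 0 0 255;-1 9 4 0 0 0 255;0 9 4 0 0 0 255;-1 9 4 0 0 0 255;-1 8 3 0 0 0 255;0 9 2 0 0 0 255"

```text
time: 21.23
position: [0.5121, -0.1335, 0.1876]
tool_rot: [-0.113, 3.138, -0.005]
ft_force: [-6.4, -6.7, 15.5]
grip_width: 0.152
grip_force: 25.1
```

Call:
move_arm --increments "-1 8 3 0 0 0 255;-1 8 3 0 0 0 255;0 7 2 0 0 0 255;-1 7 0 0 0 0 255;0 6 1 0 0 0 255;-1 6 0 0 0 0 255;0 5 0 0 0 0 255;0 2 0 0 0 0 255"

```text
time: 21.9
position: [0.5077, -0.0798, 0.1932]
tool_rot: [0.119, -3.138, -0.002]
ft_force: [-3.2, -2.2, 5.8]
grip_width: 0.148
grip_force: 25.0
```

```bash
cat > ang.py <<'E'
from h import *
s=ctrl.get_state(); print(s["time"],s["position"],s["ft_force"].round(1) if hasattr(s["ft_force"],"round") else s["ft_force"])
for n in ["wrist","side"]:
    p=ctrl.get_image(n); W=cloud(p); cv2.imwrite("pics/%s_a%d.png"%(n,p["shot"]),p["frame"][:,:,::-1])
    A=W.reshape(-1,3); e=np.array([-.077,.997,0]); h=np.array([.508,-.086,.06])
    L=np.c_[(A-h)@e,A[:,2]-.06,(A-h)@np.array([.997,.077,0])]
    m=(abs(L[:,2])<.08)&(L[:,0]>-.06)&(L[:,0]<.075)&(L[:,1]>.03)&(L[:,1]<.112)
    q=L[m]
    if len(q)<30: print(n,len(q)); continue
    if n=="wrist": q=q
    d=cv2.fitLine(q[:,:2].astype(np.float32),cv2.DIST_HUBER,0,.001,.001).ravel(); 
    if d[1]<0:d[:2]*=-1
    print(n,len(q),"angle",np.pi-np.arctan2(d[1],d[0]),d, q.min(0).round(3),q.max(0).round(3), "perp",(d[3]*d[0]-d[2]*d[1]))
E
python3 ang.py
```

```text
21.9 [ 0.50770606 -0.07983884  0.19317685] [-3.2 -2.2  5.8]
wrist 4697 angle 0.026652575 [-0.9996448   0.02664929 -0.01491906  0.10712929] [-0.028  0.057 -0.074] [-0.002  0.112  0.035] perp -0.106693655
side 1271 angle 1.6348476 [ 0.06400744  0.9979494  -0.0262971   0.06847949] [-0.038  0.03  -0.08 ] [0.007 0.112 0.08 ] perp 0.030626377
```

Call:
move_arm --increments "-1 4 0 0 0 0 255;0 4 0 0 0 0 255;0 4 -1 0 0 0 255;-1 3 0 0 0 0 255;0 3 -1 0 0 0 255;0 3 0 0 0 0 255;0 2 0 0 0 0 255;0 0 0 0 0 0 255"

```text
time: 22.67
position: [0.506, -0.0576, 0.1906]
tool_rot: [0.118, -3.139, -0.001]
ft_force: [-1.9, -0.6, 1.5]
grip_width: 0.149
grip_force: 25.0
```

Call:
move_arm --increments "0 0 0 0 0 0 255;0 0 0 0 0 0 255;0 0 0 0 0 0 255;0 0 0 0 0 0 255;0 0 0 0 0 0 255;0 0 0 0 0 0 255;0 0 0 0 0 0 255;0 0 0 0 0 0 255"

```text
time: 23.33
position: [0.5061, -0.0587, 0.1908]
tool_rot: [0.116, -3.139, 0.0]
ft_force: [0.7, -2.1, -1.3]
grip_width: 0.152
grip_force: 25.0
```

```bash
python3 ang.py; ls pics
```

```text
23.3333 [ 0.50609879 -0.05865125  0.19076356] [ 0.7 -2.1 -1.3]
wrist 5672 angle 0.15726423 [-9.8765945e-01  1.5661682e-01  5.7245261e-04  1.0761750e-01] [-0.021  0.031 -0.08 ] [0.012 0.112 0.034] perp -0.10637909
side 1313 angle 1.7616429 [ 0.18969011  0.981844   -0.01583895  0.08061907] [-0.032  0.03  -0.08 ] [0.02  0.112 0.079] perp 0.030844018
s2.png
s3.png
s4.png
side0.png
side_a17.png
side_a19.png
top0.png
w0.png
w1.png
w2.png
w3.png
w5.png
wrist_a16.png
wrist_a18.png
```

Three estimates of the flap angle give 1.76 (pad face), 1.73 (plate edge) and 1.72 (kinematics), all inside the window. I nudge 3 mm to centre it, hold, and check.

Call:
move_arm --increments "0 1 0 0 0 0 255;0 1 -0.5 0 0 0 255;0 1 0 0 0 0 255;0 0 0 0 0 0 255;0 0 0 0 0 0 255;0 0 0 0 0 0 255;0 0 0 0 0 0 255;0 0 0 0 0 0 255"

```text
time: 24.1
position: [0.5059, -0.0556, 0.1903]
tool_rot: [0.117, -3.139, -0.0]
ft_force: [-3.5, -1.7, -1.4]
grip_width: 0.149
grip_force: 25.0
```

Call:
move_arm --increments "0 0 0 0 0 0 255;0 0 0 0 0 0 255;0 0 0 0 0 0 255;0 0 0 0 0 0 255;0 0 0 0 0 0 255;0 0 0 0 0 0 255;0 0 0 0 0 0 255;0 0 0 0 0 0 255"

```text
time: 24.77
position: [0.5059, -0.0556, 0.1903]
tool_rot: [0.117, -3.139, -0.0]
ft_force: [-4.5, -1.6, -2.1]
grip_width: 0.15
grip_force: 25.0
```

```bash
python3 ang.py; ls -t pics|head -2; f=$(ls -t pics/side_a*|head -1); python3 -c "
import cv2;cv2.imwrite('pics/z.png',cv2.resize(cv2.imread('$f')[120:280,230:430],None,fx=3.5,fy=3.5))"
```

```text
24.7667 [ 0.50589898 -0.0556177   0.19029605] [-4.5 -1.6 -2.1]
wrist 5745 angle 0.16819715 [-9.8588818e-01  1.6740522e-01 -4.8216860e-04  1.0809855e-01] [-0.023  0.031 -0.08 ] [0.014 0.112 0.034] perp -0.10649236
side 1320 angle 1.7645677 [ 0.192561    0.98128504 -0.01901594  0.06458364] [-0.031  0.03  -0.08 ] [0.022 0.112 0.079] perp 0.031096343
side_a21.png
wrist_a20.png
```

View pics/z.png

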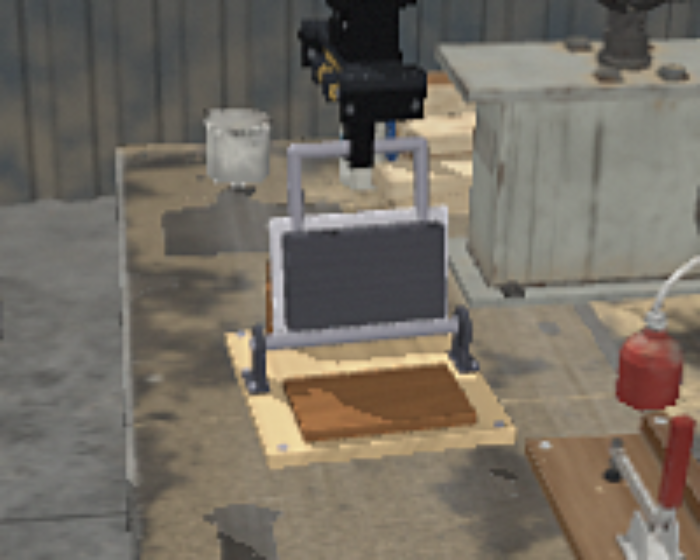

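The flap stands just past upright, with the pad at px (365,275) and the fingers on the bar at (360,150). The estimates are 1.74 to 1.765 rad and it is steady, so I hand the job in.

```bash
python3 -c "
from bench import ctrl
print(ctrl.close_job())"
```

```text
the job is handed in; nothing more can be done
None
```

I've handed in the job: the block lies flat on the bench clear of the jig, and the gripper holds the flap still by its handle bar at about 1.74–1.76 rad, against the 1.76 rad balance point; no verdict was returned.

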